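# Stow the ground plate in the rack

## Robot

A 7-joint arm with a two-finger parallel gripper is mounted at the origin on the work surface. World frame = base frame: x ahead of the robot, y to its left, z up, the work surface at z = 0. Lengths are in m, angles in rad, forces in N, time in s.
With the tool pointing down it reaches from about 0.35 to 0.9 m from the base axis. Payload 19.9 kg.
Tool frame: the origin (TCP) lies between the finger pads; the fingertips stand 19 mm ahead of it and the grasp point (between the pads) is the TCP; z points along the fingers, y is the line along which they close (so a half turn about z gives the same grasp; the last joint's range is limited). The gripper opens to 94 mm and grips with 3 to 60 N. Pads are 16 mm wide; open, the fingers measure 119 mm over their backs; the gripper's body (75 mm by 177 mm) begins 78 mm behind the grasp point.
Start: joints at [1.101, 0.417, -0.01, 1.614, 0.005, 1.111, -0.053], TCP at [0.26, -0.568, 0.224] pointing down, gripper open.
Joint ranges: [-2.81, 2.81], [-0.39, 2.02], [-1.27, 1.25], [0.06, 2.57], [-1.19, 4.33], [0.19, 2], [-2.82, 2.82]. Speed limits (rad/s): [1.89, 1.89, 2.39, 2.39, 3.01, 3.01, 3.01].

## Interface

Orientations are given as a 3x3 rotation matrix whose columns are the frame's x, y, z axes.
In Python, from rig import robot gives the robot as it stands. Calls block until the motion is done:
- robot.move_ptp(position, orientation): joint-space move of the TCP to a pose.
- robot.move_linear(position, velocity=0.15, frame=None, threshold=None): straight line of the TCP; frame=None keeps the orientation; velocity is the mean speed in m/s. With threshold (N) it stops when the force on the tool has changed by that much, and returns True; else False.
- robot.goto_joints(angles): joint-space move.
- robot.gripper_to(opening): finger opening in m; the grip force is fixed at half the most; returns when the fingers have stopped.
- robot.pause(seconds).
- robot.ik(position, orientation): joint angles nearest the present ones, or None.
- robot.get_state(): the state.
- robot.grab_frame(name): name is "scene" or "top" or "wrist"; returns the picture (480x640x3 uint8, red, green, blue); there is no depth.
- robot.camera_info(name): a dict with "fx", "fy", "cx", "cy" (pixels), "dist" ([k1, k2, p1, p2, k3] as OpenCV has them; the pictures are not rectified), "rvec" (rotation vector, rad) and "tvec" (3), from world to camera coordinates, as OpenCV has them. Camera axes: x right, y down, z forward; pixel columns grow to the right and rows downward; lengths in m; the calibration is good to about 2 mm. A picture is of the moment at which its call begins: read the wrist's pose just before it. camera_info takes no time and is no camera call; for the wrist camera it gives the pose at the moment of the call.
A pose or a line that the arm cannot do raises robot.PlanningError and nothing moves.
- robot.sign_off(): hands the job in; it is judged then, once.
The state is a dict: "time": time; "qpos": joint angles; "joint_vel": joint speeds; "effort": joint torques, N m; "ee_pos": TCP position; "tool_rot": TCP orientation; "force": force on the tool from outside, world axes, zero at the start; "moment": the same for the moment, N m; "opening": finger opening in m; "grasp_force": force on a finger pad.
Only numpy, scipy, OpenCV 4.12 (cv2) and the standard library are available. Lean on these libraries where they do the work, as an engineer would, in place of code of your own. Each camera call takes 0.05 s, during which the arm holds its last target. There are 200 camera calls.

## Task

Take the yellow-striped plate that stands slack in the open vise and slide it, without dropping it, down into the one empty slot of the blue plate rack until it stands upright on the rack's floor. Then swing the rack's keeper over the plates by its red ball until it is fully down. Leave the stored plates in their slots and do not disturb the jar, the can and the brass offcut.

Things in the scene. Friction and masses are not known exactly. Their poses are not given: they have to be found in the camera images.
- plate: The work plate: loose flat aluminium plate 110 wide (its x) x 8 thick (its y) x 130 tall (its z), 0.31 kg, with a yellow stripe along the top 24 mm of both faces. Origin: centre of its lower edge. It starts upright and slack in the vise, its top 65 mm above the jaws.
- vise: Green bench vise, fixed, jaws standing 11 mm apart (not clamped). Origin: on the bench under the middle of the jaw gap. Its x runs along the gap (jaws 125 long), y across it; the slide on which the plate stands is 80 above the bench, jaw tops at 145. The body reaches 85 to +y; screw and bar handle reach 190 to -y, under 80 high.
- rack: Blue steel plate rack, fixed, base 150 (x) x 225 (y); origin: centre of its underside. Four upright slots in a row along y, pitch 52, plates' width along x. A slot is two facing channels for a plate's side edges: 11 wide, backs 118 apart, 84 open between them, from the floor (12 above bench) to 85, then 45-degree flared lips to 95 that lead in 8 mm either side. Stored plates reach up to 142.
- keeper (a joint): Keeper: steel frame hinged on the rack's far (+x) side; angle in rad, 0 = closed (level, cross bar 4 mm above the tops of plates standing home), growing as it swings up and back. It starts raised at about 2 and stays where it is left (2 to 3 N at the ball moves it). A plate that is not home keeps it from closing; closed, it bars all slots.
- keeper_ball (a point): Centre of the keeper's red grip ball, diameter 28, at the free end of the keeper, on a thin stalk, 150 from the hinge axis. With the keeper raised at the start it stands about 290 above the bench, behind the rack.
- keeper_hinge (a point): Middle of the keeper's hinge axis, which runs along rack y, at rack x +70, 150 above the bench. With the keeper closed the ball lies level with it, 150 towards rack -x.
- slot0 (a point): Centre of the floor of slot 0 of the rack (rack y -78, 12 above the bench), axes as the rack's. Three slots hold stored plates, one is empty, any of the four.
- slot1 (a point): Centre of the floor of slot 1 of the rack (rack y -26, 12 above the bench), axes as the rack's. Three slots hold stored plates, one is empty, any of the four.
- slot2 (a point): Centre of the floor of slot 2 of the rack (rack y +26, 12 above the bench), axes as the rack's. Three slots hold stored plates, one is empty, any of the four.
- slot3 (a point): Centre of the floor of slot 3 of the rack (rack y +78, 12 above the bench), axes as the rack's. Three slots hold stored plates, one is empty, any of the four.
- stored0: Stored plate standing home in one of the rack's slots: same size and axes as the work plate, but with a white stripe. Origin: centre of its lower edge.
- stored1: Stored plate standing home in one of the rack's slots: same size and axes as the work plate, but with a white stripe. Origin: centre of its lower edge.
- stored2: Stored plate standing home in one of the rack's slots: same size and axes as the work plate, but with a white stripe. Origin: centre of its lower edge.
- jar: Glass jar, diameter 72, 120 tall, standing behind the gap between vise and rack; origin: centre of its underside.
- can: Steel can with paper label, diameter 70, 110 tall, standing left of the rack; origin: centre of its underside.
- offcut: Brass offcut 60 x 18 x 12 lying between vise and rack; origin: centre of its underside.
Not all that is in view belongs to the job. What is shaped like the plate but orange is not meant.

How it is judged:
On the way, in this order (a step that is already met when the one before it is completed fails the run):
1. the work plate stands home in the empty slot while the keeper is still raised (((x of plate in the frame of slot0 between -0.006 and 0.006 m and y of plate in the frame of slot0 between -0.004 and 0.004 m and z of plate in the frame of slot0 between -0.004 and 0.005 m and angle between the y axis of plate and the y axis of slot0, either way round below 0.07 rad) or (x of plate in the frame of slot1 between -0.006 and 0.006 m and y of plate in the frame of slot1 between -0.004 and 0.004 m and z of plate in the frame of slot1 between -0.004 and 0.005 m and angle between the y axis of plate and the y axis of slot1, either way round below 0.07 rad) or (x of plate in the frame of slot2 between -0.006 and 0.006 m and y of plate in the frame of slot2 between -0.004 and 0.004 m and z of plate in the frame of slot2 between -0.004 and 0.005 m and angle between the y axis of plate and the y axis of slot2, either way round below 0.07 rad) or (x of plate in the frame of slot3 between -0.006 and 0.006 m and y of plate in the frame of slot3 between -0.004 and 0.004 m and z of plate in the frame of slot3 between -0.004 and 0.005 m and angle between the y axis of plate and the y axis of slot3, either way round below 0.07 rad)) and angle between plate's own z axis and vertical below 0.07 rad and value of joint keeper above 0.6 rad), for 0.2 s.
2. the keeper is down (((x of plate in the frame of slot0 between -0.006 and 0.006 m and y of plate in the frame of slot0 between -0.004 and 0.004 m and z of plate in the frame of slot0 between -0.004 and 0.005 m and angle between the y axis of plate and the y axis of slot0, either way round below 0.07 rad) or (x of plate in the frame of slot1 between -0.006 and 0.006 m and y of plate in the frame of slot1 between -0.004 and 0.004 m and z of plate in the frame of slot1 between -0.004 and 0.005 m and angle between the y axis of plate and the y axis of slot1, either way round below 0.07 rad) or (x of plate in the frame of slot2 between -0.006 and 0.006 m and y of plate in the frame of slot2 between -0.004 and 0.004 m and z of plate in the frame of slot2 between -0.004 and 0.005 m and angle between the y axis of plate and the y axis of slot2, either way round below 0.07 rad) or (x of plate in the frame of slot3 between -0.006 and 0.006 m and y of plate in the frame of slot3 between -0.004 and 0.004 m and z of plate in the frame of slot3 between -0.004 and 0.005 m and angle between the y axis of plate and the y axis of slot3, either way round below 0.07 rad)) and value of joint keeper below 0.1 rad), for 0.2 s.
At the end, for the whole second after the job is handed in: The work plate stands at rest on the floor (within 5 mm) of the slot that was empty, within 6 mm of its centre along rack x and 4 mm along rack y, upright and in line within 0.07 rad; keeper below 0.1 rad; stored plates within 15 mm of where they stood (all of step 2 and angle between plate's own z axis and vertical below 0.07 rad and linear speed of plate below 0.02 m/s and distance of each of stored0, stored1, stored2 from where it was at the start of the episode below 0.015 m); the robot touches nothing.
It fails at once if the plate is dropped into the slot (falls faster than 0.5 m/s within the rack's channels) (horizontal distance between plate and rack below 0.11 m and z of plate in the frame of rack below 0.085 m and linear speed of plate above 0.5 m/s).
It fails at once if a stored plate is pulled out of place by more than 25 mm (distance of any of stored0, stored1, stored2 from where it was at the start of the episode above 0.025 m).
It fails at once if the jar, the can or the brass offcut is shoved or knocked over (moved more than 40 mm) (distance of any of jar, can, offcut from where it was at the start of the episode above 0.04 m).
It also fails if it takes over 64 s, if anything falls off the work surface, if the arm or the gripper's body presses on something with over 40 N, if the wrist force passes 120 N, or if a joint passes its speed limit or range.

## Working session

There is one attempt and no reset: what is moved stays moved. The work goes in short steps, each a Python script; the robot and the scene stay as the last script left them, time stands still between calls to the robot, and variables do not carry over. Pictures are saved under pics/ and viewed, at most 10 in all, crops included, and the job is handed in when it is done.

```bash
mkdir -p pics; ls; python3 - <<'E'
from rig import robot
import cv2,numpy as np
for n in("scene","top"):
    im=robot.grab_frame(n); cv2.imwrite(f"pics/{n}0.png",im[:,:,::-1]); c=robot.camera_info(n)
    R=cv2.Rodrigues(np.array(c["rvec"]))[0]; print(n,c["fx"],c["dist"],-R.T@np.array(c["tvec"]).ravel(),R[2])
print(robot.get_state())
E
```

```text
pics
scene 574.9574334270569 [-0.15710799  0.          0.          0.          0.        ] [0.23613505 0.58686727 0.92947468] [ 0.31649187 -0.51110845 -0.79912518]
top 439.6499315646426 [-0.00421174  0.          0.          0.          0.        ] [0.39047669 0.07637601 0.81118189] [ 0.23553441  0.01619848 -0.97173101]
{'time': 0.1, 'qpos': array([ 1.10052659,  0.41791953, -0.01027783,  1.61409885,  0.00471829,
        1.11071923, -0.05299134]), 'joint_vel': array([-0.00172376, -0.00285125, -0.00060452,  0.00070875, -0.00043788,
       -0.00077481,  0.00016891]), 'effort': array([ 4.03907816e-04, -8.52574468e+01,  6.39661923e-01, -4.26693070e+01,
       -4.88733687e-02,  1.63047190e-02, -4.33721198e-05]), 'ee_pos': array([ 0.25968514, -0.56814549,  0.22389104]), 'tool_rot': array([[ 9.09477177e-01,  4.15753465e-01, -5.67306631e-04],
       [ 4.15753836e-01, -9.09476668e-01,  9.68419539e-04],
       [-1.13328366e-04, -1.11661538e-03, -9.99999370e-01]]), 'force': array([ 0.31174763,  0.17037994, -0.22571773]), 'moment': array([ 0.00769229, -0.01162028, -0.05607983]), 'grasp_force': 0.0, 'opening': 0.09410712401357385}
```

View pics/scene0.png

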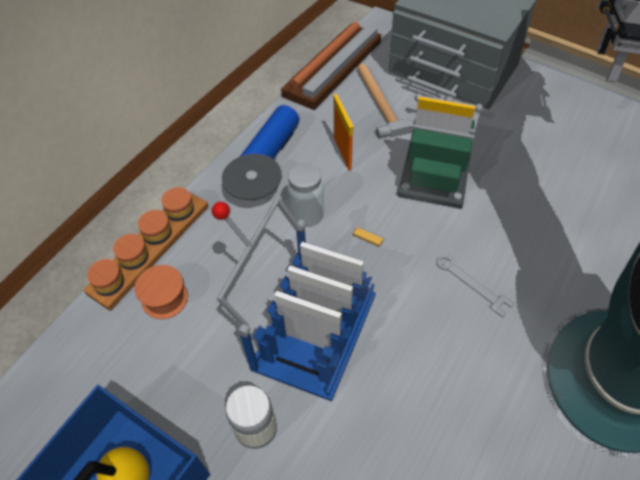

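View pics/top0.png

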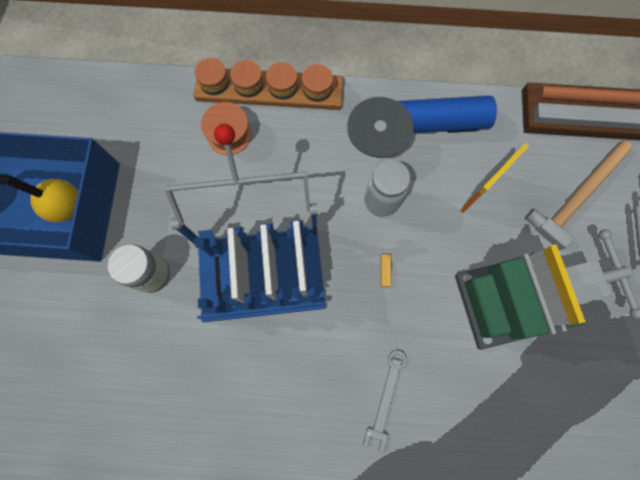

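Top view: the yellow work plate is in the vise at about (565,287). The rack is at (262,270) with stored plates at x≈235, 268 and 300, so the empty slot is the leftmost (218,270), i.e. slot 3. The ball is at (224,134). I'll look closer at the details.

```bash
cat > h.py <<'E'
import cv2,numpy as np
from rig import robot
def ray(n,uv,c=None):
    c=c or robot.camera_info(n)
    K=np.array([[c["fx"],0,c["cx"]],[0,c["fy"],c["cy"]],[0,0,1]]);R=cv2.Rodrigues(np.array(c["rvec"]))[0]
    p=cv2.undistortPoints(np.array(uv,float).reshape(-1,1,2),K,np.array(c["dist"])).reshape(-1,2)
    return -R.T@np.array(c["tvec"]).ravel(), np.c_[p,np.ones(len(p))]@R
def onz(n,uv,z,c=None):
    o,d=ray(n,uv,c); return o+d*((z-o[2])/d[:,2])[:,None]
def proj(n,P,c=None):
    c=c or robot.camera_info(n)
    K=np.array([[c["fx"],0,c["cx"]],[0,c["fy"],c["cy"]],[0,0,1]])
    return cv2.projectPoints(np.array(P,float).reshape(-1,3),np.array(c["rvec"]),np.array(c["tvec"]),K,np.array(c["dist"]))[0].reshape(-1,2)
def tri(a,b):
    (o1,d1),(o2,d2)=ray("top",a),ray("scene",b); A=np.c_[d1[0],-d2[0]]
    s=np.linalg.lstsq(A,o2-o1,rcond=None)[0]; p,q=o1+s[0]*d1[0],o2+s[1]*d2[0]; return (p+q)/2,np.linalg.norm(p-q)
E
python3 - <<'E'
from h import *
t=cv2.imread("pics/top0.png"); s=cv2.imread("pics/scene0.png")
a=cv2.resize(t[235:355,450:600],None,fx=4,fy=4,interpolation=cv2.INTER_CUBIC)
b=cv2.resize(t[205:325,190:340],None,fx=4,fy=4,interpolation=cv2.INTER_CUBIC)
cv2.imwrite("pics/c1.png",a);cv2.imwrite("pics/c2.png",b)
def red(im):
    h=cv2.cvtColor(im,cv2.COLOR_BGR2HSV); m=((h[...,0]<4)|(h[...,0]>176))&(h[...,1]>200)&(h[...,2]>120)
    n,l,st,ce=cv2.connectedComponentsWithStats(m.astype(np.uint8)); i=1+np.argmax(st[1:,4]); print(st[i],ce[i]); return ce[i]
print("ball",tri(red(t),red(s)))
for nm,im,roi in(("top",t,(540,240,590,330)),("scene",s,(410,90,480,125))):
    h=cv2.cvtColor(im,cv2.COLOR_BGR2HSV); m=np.zeros(h.shape[:2],np.uint8); x0,y0,x1,y1=roi
    m[y0:y1,x0:x1]=cv2.inRange(h,(18,140,90),(35,255,255))[y0:y1,x0:x1]
    c=max(cv2.findContours(m,0,2)[0],key=cv2.contourArea); q=cv2.approxPolyDP(c,3,True).reshape(-1,2); print(nm,q.tolist(),cv2.boxPoints(cv2.minAreaRect(c)).tolist())
E
```

```text
[215 125  17  18 226] [222.92477876 133.3539823 ]
[213 203  15  15 182] [220.15384615 210.0989011 ]
ball (array([0.65552293, 0.22562708, 0.28240322]), np.float64(0.0015961746603687808))
top [[552, 245], [544, 253], [569, 321], [583, 322], [557, 247]] [[542.1966552734375, 248.63095092773438], [556.2340087890625, 243.43191528320312], [585.0518798828125, 321.2401428222656], [571.0145263671875, 326.4391784667969]]
scene [[418, 99], [418, 107], [471, 116], [474, 109], [452, 102]] [[416.4981689453125, 107.410400390625], [418.53155517578125, 96.02349853515625], [474.53155517578125, 106.02349853515625], [472.4981689453125, 117.410400390625]]
```

View pics/c1.png

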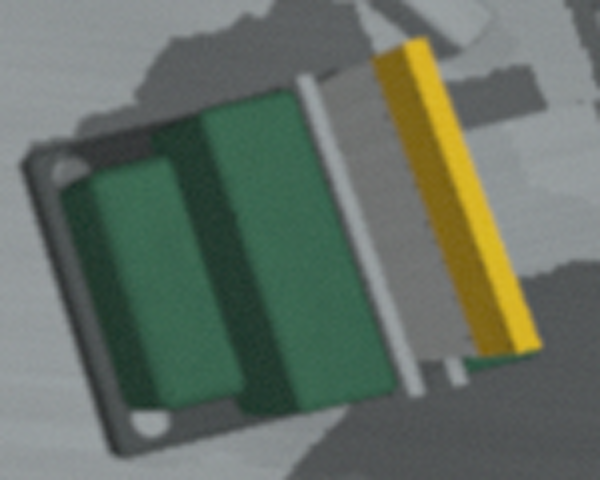

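View pics/c2.png

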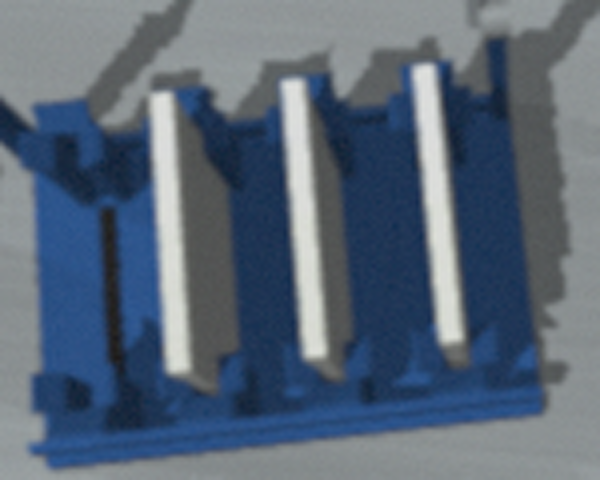

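Crop 1 shows the bright yellow top edge of the plate, corners about (551,246) and (584,322), clear of the jaws. Crop 2 shows three white stored-plate tops and an empty slot 3 with a dark floor line. I'll fit rectangles.

```bash
python3 - <<'E'
from h import *
t=cv2.imread("pics/top0.png")
def rects(x0,y0,x1,y1,f,z,k):
    a=cv2.resize(t[y0:y1,x0:x1],None,fx=4,fy=4,interpolation=cv2.INTER_CUBIC)
    m=f(cv2.GaussianBlur(a,(5,5),0)).astype(np.uint8)
    cs=sorted(cv2.findContours(m,0,1)[0],key=cv2.contourArea)[-k:]
    for c in cs:
        r=cv2.boxPoints(cv2.minAreaRect(c)); P=onz("top",(r+.5)/4-.5+[x0,y0],z)
        C=P.mean(0); e=[P[1]-P[0],P[2]-P[1]]; e.sort(key=np.linalg.norm)
        print(C.round(4),"w,l",np.linalg.norm(e[0]).round(4),np.linalg.norm(e[1]).round(4),"ang",np.degrees(np.arctan2(e[1][1],e[1][0])).round(2))
print("plate");rects(535,235,600,335,lambda a:(a[...,2]>175)&(a[...,0]<110),.21,1)
print("stored");rects(215,210,320,320,lambda a:a.min(2)>165,.142,3)
print("floor line");rects(205,250,228,302,lambda a:a.max(2)<60,.012,1)
E
```

```text
plate
[ 0.5009 -0.2547  0.21  ] w,l 0.0089 0.1105 ang -162.63
stored
[0.5277 0.1219 0.142 ] w,l 0.0087 0.1106 ang -169.82
[0.5182 0.173  0.142 ] w,l 0.0087 0.1102 ang -169.74
[0.5091 0.2242 0.142 ] w,l 0.0087 0.1105 ang -169.82
floor line
[0.5014 0.2753 0.012 ] w,l 0.0065 0.0775 ang -169.27
```

```bash
cat >> h.py <<'E'
def Rz(deg):
    a=np.radians(deg); x=np.array([np.cos(a),np.sin(a),0]); z=np.array([0,0,-1.]); return np.c_[x,np.cross(z,x),z]
def st(m=""):
    s=robot.get_state(); print(m,"t",round(s["time"],2),"p",s["ee_pos"].round(4),"F",s["force"].round(1),"open",round(s["opening"],4),"g",round(s["grasp_force"],1)); return s
E
python3 - <<'E'
from h import *
p=np.array([.5009,-.2547,.175]); R=Rz(17.4); up=np.array([0,0,.12])
robot.move_ptp(p+up,R); st("above")
robot.gripper_to(.05)
robot.move_linear(p,.12,threshold=15); st("down")
robot.gripper_to(.0); st("grip")
cv2.imwrite("pics/top1.png",robot.grab_frame("top")[:,:,::-1])
robot.move_linear(p+[0,0,.02],.05); st("lift20")
E
```

```text
above t 1.59 p [ 0.5003 -0.2559  0.2948] F [0.2 0.2 0. ] open 0.0938 g 0.0
down t 3.57 p [ 0.5012 -0.2549  0.1757] F [-0.1  0.3  0. ] open 0.0501 g 0.0
grip t 4.29 p [ 0.5009 -0.2548  0.175 ] F [ 0.1 -1.1  0.4] open 0.0078 g 30.0
lift20 t 4.89 p [ 0.5009 -0.2547  0.1951] F [ 0.8 -0.7 -4.2] open 0.0077 g 30.0
```

```bash
python3 - <<'E'
from h import *
robot.move_linear([.5009,-.2547,.29],.15)
robot.move_linear([.5002,.2753,.29],.22,frame=Rz(10.2)); robot.pause(.3); s=st("over slot"); print(s["tool_rot"].round(4))
for n in("scene","top","wrist"): cv2.imwrite(f"pics/{n}2.png",robot.grab_frame(n)[:,:,::-1])
E
python3 -c "
import cv2,numpy as np
cv2.imwrite('pics/d.png',np.hstack([cv2.resize(cv2.imread(f'pics/{n}2.png'),(400,300),interpolation=cv2.INTER_AREA) for n in('scene','top')]))"
```

```text
over slot t 8.53 p [0.5003 0.2751 0.29  ] F [ 0.1  0.2 -3.6] open 0.0079 g 30.0
[[ 9.842e-01  1.769e-01  1.000e-04]
 [ 1.769e-01 -9.842e-01 -0.000e+00]
 [ 1.000e-04  0.000e+00 -1.000e+00]]
```

View pics/d.png

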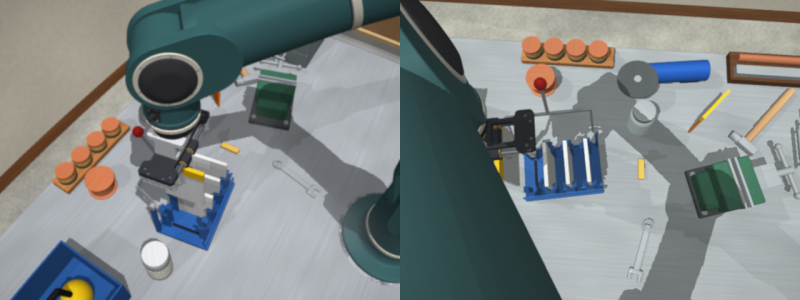

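View pics/wrist2.png

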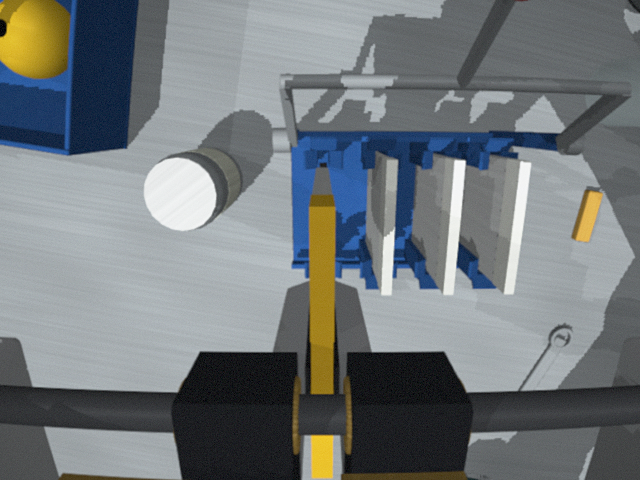

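The plate hangs straight in the grip (yellow edge x≈322, lower end at (320,165)), in line with empty slot 3. I'll cross-check with the wrist camera and insert under force guard.

```bash
python3 - <<'E'
from h import *
t=cv2.imread("pics/wrist2.png"); c=robot.camera_info("wrist")
m=(t.min(2)>165).astype(np.uint8); m[:, :365]=0; m[:140]=0; m[310:]=0; m[:,540:]=0
for q in sorted(cv2.findContours(m,0,1)[0],key=cv2.contourArea)[-3:]:
    r=cv2.boxPoints(cv2.minAreaRect(q)); P=onz("wrist",r,.142,c); print(P.mean(0).round(4),np.linalg.norm(P[1]-P[0]).round(4),np.linalg.norm(P[2]-P[1]).round(4))
b=np.array([.5002,.2753,0])
print(robot.move_linear(b+[0,0,.20],.12,threshold=10)); st("at mouth")
print(robot.move_linear(b+[0,0,.160],.03,threshold=10)); st("in lips")
E
```

```text
[0.4955 0.1002 0.142 ] 0.0015 0.0071
[0.5538 0.2321 0.142 ] 0.0229 0.007
[0.514  0.1711 0.142 ] 0.1241 0.1336
False
at mouth t 9.58 p [0.5005 0.2756 0.2007] F [ 0.  -0.1 -3. ] open 0.0079 g 30.0
False
in lips t 11.07 p [0.5003 0.2753 0.1602] F [ 0.7 -0.2 -3. ] open 0.0079 g 30.0
```

```bash
python3 - <<'E'
from h import *
b=np.array([.5002,.2753,0])
print(robot.move_linear(b+[0,0,.112],.04,threshold=10)); st("near")
print(robot.move_linear(b+[0,0,.103],.015,threshold=6)); s=st("floor")
for n in("scene","top","wrist"): cv2.imwrite(f"pics/{n}3.png",robot.grab_frame(n)[:,:,::-1])
E
```

```text
False
near t 12.42 p [0.5003 0.2754 0.1122] F [-0.  -0.4 -3.9] open 0.0078 g 30.0
True
floor t 12.84 p [0.5004 0.2754 0.1069] F [-0.2 -1.   5.6] open 0.008 g 30.0
```

View pics/wrist3.png

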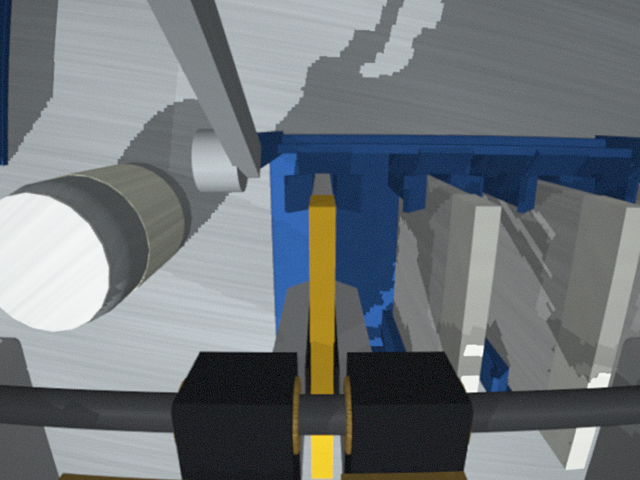

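It reached the floor at TCP z=0.1069, as predicted. I'll release narrowly, retreat and check.

```bash
python3 - <<'E'
from h import *
robot.gripper_to(.022); st("rel")
robot.move_linear([.5004,.2754,.19],.1); 
robot.move_linear([.5004,.2754,.37],.2)
robot.gripper_to(.06)
robot.move_linear([.6555,.2256,.37],.2); st("above ball")
for n in("scene","top","wrist"): cv2.imwrite(f"pics/{n}4.png",robot.grab_frame(n)[:,:,::-1])
t,s,w=[cv2.imread(f"pics/{n}4.png") for n in("top","scene","wrist")]
a=[cv2.resize(t[90:330,100:340],(400,400),interpolation=cv2.INTER_CUBIC),cv2.resize(w,(400,300))]
a[1]=cv2.copyMakeBorder(a[1],0,100,0,0,cv2.BORDER_CONSTANT); cv2.imwrite("pics/e.png",np.hstack(a))
E
```

```text
rel t 13.44 p [0.4998 0.2749 0.1062] F [-1.  -0.  -0.5] open 0.022 g 0.0
above ball t 17.19 p [0.6549 0.2262 0.3701] F [0.6 0.9 0.2] open 0.0603 g 0.0
```

View pics/e.png

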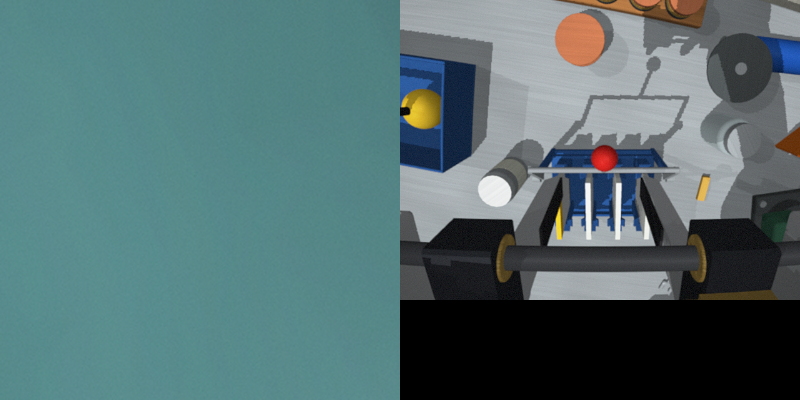

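All four plates stand in a row with tops level, and the ball is centred between the fingers at (604,158) in the montage. Now I'll grip the ball and swing the keeper.

```bash
python3 - <<'E'
from h import *
R=Rz(10.2); x=R[:,0]; H=np.array([.5826,.2111,.15])
print(robot.move_linear([.6550,.2250,.2824],.12,threshold=6)); st("at ball")
robot.gripper_to(.0); s=st("grip")
d=s["ee_pos"]-H; a0=np.arctan2(d[2],-d@x); yo=d-(d@x)*x; yo[2]=0; print("a0",a0,"r",np.hypot(d@x,d[2]))
for a in np.linspace(a0,1.0,7)[1:]:
    hit=robot.move_linear(H+yo-.15*np.cos(a)*x+[0,0,.15*np.sin(a)],.1,threshold=25); st(f"a {a:.2f} {hit}")
    if hit: break
cv2.imwrite("pics/scene5.png",robot.grab_frame("scene")[:,:,::-1])
E
```

```text
False
at ball t 18.23 p [0.6553 0.2252 0.2832] F [0.6 0.1 0. ] open 0.0598 g 0.0
grip t 18.86 p [0.6556 0.2232 0.2824] F [ 1.4 -7.7  1.3] open 0.0264 g 30.0
a0 2.080183302654429 r 0.15168795107772615
a 1.90 False t 19.27 p [0.6311 0.2186 0.2927] F [ 2.2 -1.4  7.7] open 0.0265 g 30.0
a 1.72 False t 19.69 p [0.6052 0.2139 0.2984] F [ 0.4 -2.4  5.6] open 0.0268 g 30.0
a 1.54 False t 20.11 p [0.5786 0.2091 0.2997] F [-0.3 -3.   3.8] open 0.0267 g 30.0
a 1.36 False t 20.52 p [0.5522 0.2043 0.2965] F [-0.4 -4.1  2.9] open 0.0261 g 30.0
a 1.18 False t 20.94 p [0.5267 0.1998 0.2888] F [-3.1 -6.   6.6] open 0.0255 g 30.0
a 1.00 False t 21.36 p [0.5028 0.1955 0.2767] F [-9.3 -7.9 16.7] open 0.0228 g 30.1
```

The force is rising radially and the ball is creeping in the pads, so I'll release and re-measure the ball.

```bash
python3 - <<'E'
from h import *
s=robot.get_state(); robot.gripper_to(.05); p=robot.get_state()["ee_pos"]; robot.move_linear(p+[0,0,.09],.15); robot.pause(.2)
R=Rz(10.2); x=R[:,0]; n=np.array([-x[1],x[0],0]); Q=np.array([.6555,.2256,.2824])
for nm in("scene","top","wrist"):
    c=robot.camera_info(nm); im=robot.grab_frame(nm)[:,:,::-1].copy(); cv2.imwrite(f"pics/{nm}6.png",im)
    h=cv2.cvtColor(im,cv2.COLOR_BGR2HSV); m=((h[...,0]<4)|(h[...,0]>176))&(h[...,1]>200)&(h[...,2]>80)
    k,l,sa,ce=cv2.connectedComponentsWithStats(m.astype(np.uint8))
    for i in range(1,k):
        if sa[i,4]>40:
            o,d=ray(nm,ce[i],c); P=o+d[0]*((Q-o)@n)/(d[0]@n); P2=onz(nm,ce[i],.28,c)[0]
            print(nm,sa[i],ce[i].round(1),"in plane",P.round(4),"at z.28",P2.round(4))
st()
E
```

```text
scene [306 232  12  13  90] [311.5 237.8] in plane [0.5134 0.2    0.2866] at z.28 [0.5163 0.1961 0.28  ]
wrist [ 302  217   41   42 1329] [322.2 237.6] in plane [1.1337 0.3116 2.5324] at z.28 [0.516  0.1986 0.28  ]
 t 23.12 p [0.503  0.1957 0.3658] F [-0.5  0.4 -0.1] open 0.0506 g 0.0
```

```bash
python3 - <<'E'
from h import *
def ball(f):
    h=cv2.cvtColor(cv2.imread(f),cv2.COLOR_BGR2HSV); m=(((h[...,0]<6)|(h[...,0]>172))&(h[...,1]>150)&(h[...,2]>25)).astype(np.uint8)
    c=max(cv2.findContours(m,0,1)[0],key=cv2.contourArea); (u,v),r=cv2.minEnclosingCircle(c); print(f,(u,v),r,cv2.contourArea(c)); return u,v
def tri2(rs):
    A=0;b=0
    for o,d in rs:
        d=d[0]/np.linalg.norm(d[0]); M=np.eye(3)-np.outer(d,d); A=A+M; b=b+M@o
    return np.linalg.solve(A,b)
print("start",tri2([ray("top",ball("pics/top0.png")),ray("scene",ball("pics/scene0.png"))]))
w=ray("wrist",ball("pics/wrist6.png")); s=ray("scene",ball("pics/scene6.png"))
print("now",tri2([w,s]), "fx",robot.camera_info("wrist")["fx"]); print(w)
im=cv2.imread("pics/scene6.png")[190:290,250:370]; cv2.imwrite("pics/f.png",np.hstack([cv2.resize(im,(400,333)),cv2.resize(cv2.imread("pics/wrist6.png"),(400,333))]))
E
```

```text
pics/top0.png (224.0, 134.0) 10.816754341125488 304.5
pics/scene0.png (220.3129425048828, 210.053955078125) 8.37960147857666 200.0
start [0.65588633 0.22463651 0.28089531]
pics/wrist6.png (322.3401794433594, 237.18765258789062) 21.81511116027832 1386.0
pics/scene6.png (309.79998779296875, 238.0) 8.765953063964844 201.0
now [0.51702573 0.1987878  0.28214874] fx 402.657152583676
(array([0.5832824 , 0.21088534, 0.52536723]), array([[-0.26297261, -0.04848273, -0.96363787]]))
```

View pics/f.png

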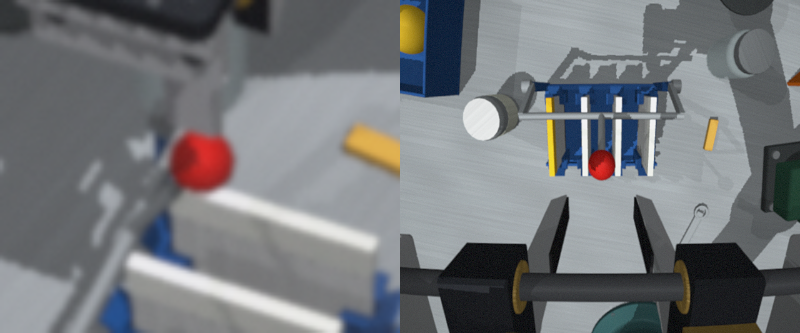

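The ball is now at (0.517, 0.199, 0.282). Together with the start position this puts the hinge 4 mm further in +x. I'll regrip centred and finish the arc.

```bash
python3 - <<'E'
from h import *
R=Rz(10.2); x=R[:,0]; H=np.array([.5865,.2118,.15])
B=np.array([.517,.1988,.282])
robot.move_linear([B[0],B[1],.366],.1)
print(robot.move_linear(B,.12,threshold=8)); st("at ball")
robot.gripper_to(.0); s=st("grip")
d=s["ee_pos"]-H; a0=np.arctan2(d[2],-d@x); yo=d-(d@x)*x; yo[2]=0; print("a0",a0,"r",np.hypot(d@x,d[2]))
for a in np.linspace(a0,.12,8)[1:]:
    hit=robot.move_linear(H+yo-.15*np.cos(a)*x+[0,0,.15*np.sin(a)],.1,threshold=20); s=st(f"a {a:.2f} {hit}")
    if hit or s["opening"]<.024: break
for n in("scene","wrist"): cv2.imwrite(f"pics/{n}7.png",robot.grab_frame(n)[:,:,::-1])
E
```

```text
False
at ball t 24.27 p [0.5173 0.199  0.2828] F [ 0.3  1.1 -0.1] open 0.0498 g 0.0
grip t 24.77 p [0.5173 0.198  0.2823] F [-0.4 -5.8  4. ] open 0.0272 g 30.0
a0 1.0808342872472487 r 0.14991033966895653
a 0.94 False t 25.12 p [0.5    0.1949 0.2715] F [-1.5 -1.6  0.4] open 0.0265 g 30.0
a 0.81 False t 25.48 p [0.4848 0.1921 0.2584] F [ 1.2 -2.9 -1.8] open 0.0268 g 30.0
a 0.67 False t 25.84 p [0.4713 0.1897 0.2432] F [ 2.6 -1.6 -2.6] open 0.0266 g 30.0
a 0.53 False t 26.2 p [0.4596 0.1876 0.2261] F [ 2.6 -2.6 -3.4] open 0.0267 g 30.0
a 0.39 False t 26.56 p [0.4505 0.1859 0.2074] F [ 2.6 -3.2 -2.1] open 0.0267 g 30.0
a 0.26 False t 26.92 p [0.4439 0.1848 0.1879] F [ 2.6 -3.7 -2.4] open 0.0265 g 30.0
a 0.12 False t 27.27 p [0.4402 0.1841 0.1676] F [ 2.7 -3.8 -1.2] open 0.0266 g 30.0
```

Clean. Closing fully, guarded, then release and check.

```bash
python3 - <<'E'
from h import *
p=robot.get_state()["ee_pos"]
print(robot.move_linear([p[0]-.001,p[1],.144],.04,threshold=12)); st("closed?")
robot.gripper_to(.05); p=robot.get_state()["ee_pos"]
robot.move_linear(p+[0,0,.12],.15)
robot.move_linear([.40,-.05,.35],.25); robot.pause(.3); st("clear")
for n in("scene","top"): cv2.imwrite(f"pics/{n}8.png",robot.grab_frame(n)[:,:,::-1])
def ball(f):
    h=cv2.cvtColor(cv2.imread(f),cv2.COLOR_BGR2HSV); m=(((h[...,0]<6)|(h[...,0]>172))&(h[...,1]>150)&(h[...,2]>25)).astype(np.uint8)
    c=max(cv2.findContours(m,0,1)[0],key=cv2.contourArea); (u,v),r=cv2.minEnclosingCircle(c); print(f,(u,v),r); return u,v
print(tri(ball("pics/top8.png"),ball("pics/scene8.png")))
s,t=cv2.imread("pics/scene8.png"),cv2.imread("pics/top8.png")
cv2.imwrite("pics/g.png",np.hstack([cv2.resize(s[220:420,200:400],(400,400)),cv2.resize(t[150:350,170:370],(400,400))]))
E
```

```text
True
closed? t 27.91 p [0.4396 0.1839 0.1467] F [ 4.3  0.7 -1.8] open 0.0266 g 30.0
clear t 30.88 p [ 0.4    -0.0496  0.3498] F [ 0.9  0.2 -0.3] open 0.0499 g 0.0
pics/top8.png (251.38888549804688, 311.3888854980469) 8.78596305847168
pics/scene8.png (360.19342041015625, 303.5292053222656) 8.567361831665039
(array([0.43669846, 0.18500996, 0.1509595 ]), np.float64(0.002969829860822807))
```

View pics/g.png

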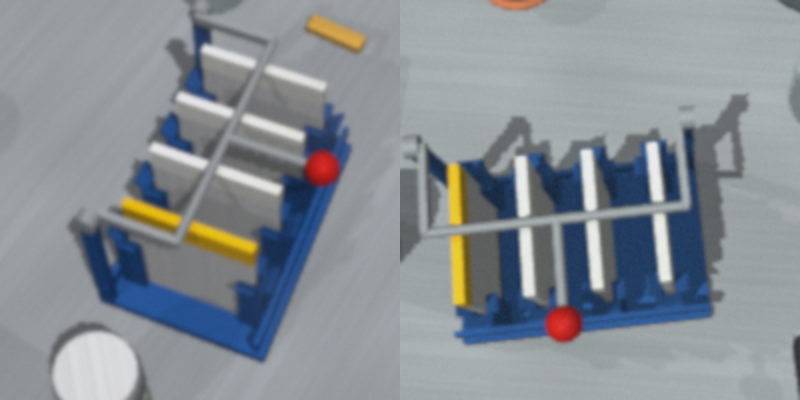

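The keeper lies level over all four plates, the ball is at z≈0.151 (closed), and the yellow plate stands level with the others.

```bash
python3 -c "
from rig import robot
print(robot.sign_off())"
```

```text
the job is handed in; nothing more can be done
None
```

I handed the job in at about 31 s: the yellow-striped plate stands on the floor of slot 3 and the keeper is fully down; the final pictures showed nothing disturbed, and the judge's verdict was not shown.

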